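# Show the pupil which capacitor to swap

### The arm

A 7-joint arm with a two-finger parallel gripper is mounted at the origin on the work surface. World frame = base frame: x ahead of the robot, y to its left, z up, the work surface at z = 0. Lengths are in mm, angles in rad, forces in N, time in s.
With the tool pointing down it reaches from about 400 to 850 mm from the base axis. Payload 10.4 kg.
Tool frame: the origin (TCP) lies midway between the tips of the shut fingers; the grasp point (between the pads) lies 19 mm behind it; z points along the fingers, y is the line along which they close (so a half turn about z gives the same grasp; the last joint's range is limited). The gripper opens to 87 mm and grips with 3 to 60 N. Pads are 19 mm wide; open, the fingers measure 117 mm over their backs; the gripper's body (75 mm by 190 mm) begins 51 mm behind the grasp point.
Start: joints at [-1.204, 0.332, -0.065, 1.46, 0.022, 1.35, -0.088], TCP at [237.492, 578.147, 183.676] pointing down, gripper open.
Joint ranges: [-2.6, 2.6], [-0.5, 2.12], [-1.47, 1.34], [0.16, 2.42], [-1.27, 4.41], [0.06, 2.06], [-2.6, 2.6]. Speed limits (rad/s): [2.22, 2.22, 2.79, 2.79, 3.14, 3.14, 3.14].

### API

Orientations are given as a unit quaternion [x, y, z, w].
In Python, from bench import * gives the robot as it stands.
- The arm moves only by the shell command python3 -m pendant 'ROWS' [OPENING]. ROWS is a JSON object of lists of equal length, an entry for each row: "delta_pos": the shift along the tool's x, y, z in cm, a list of three; "turn": the turn about the tool's z in rad. In form: {"delta_pos": [[tx, ty, tz], ...], "turn": [turn, ...]}. A call has 1 to 5 rows; each row is the pose to reach, as a shift and turn from the pose commanded when the call began, along the tool's axes at that moment; what a row does not reach only later rows make up. A row lasts 1/12 s, in which the tool goes at most 41.7 mm and 7.16 degrees, less where a joint would pass 70% of its speed; a pose out of reach is approached as far as the arm can. A call with a gripper value outside its range is refused whole. OPENING is the gripper's target within -1 to 1 (fully open at 1, half-way at 0, shut at -1), set as the call begins (- or left out, the last holds). The fingers move at their own pace and stop on an object; the grip force is fixed at half the most. Time passes only in rows, so rows that repeat a pose let the fingers close. It gives the time, the measured TCP pose, the force, the opening and the grip force at its end, in the units of the state.
- get_state(): the state, without advancing time (a new reading comes with each control period).
- get_image(name): name is "scene" or "top"; returns a dict with "image" (420x560x3 uint8, blue, green, red), "fx", "fy", "cx", "cy" (pixels), "origin" and "attitude" of the camera in the world. Camera axes: x right, y down, z forward; pixel columns grow to the right and rows downward; lengths in mm; the calibration is good to about 2 mm. A picture is of the moment at which its call begins. There is no depth.
- sign_off(): hands the job in; it is judged then, once.
Trained networks look in a picture, given as the dict that the camera call returned (one of the last four; its "shot" number tells which), for a name from the list of things; names that differ only in an ending like _2 or _b are one class to them, and where a whole thing is asked for, a point or a joint stands for the part that bears it (a point fixed in the world has none). Each returns a list of dicts, best first, with "score" (0 to 1); they miss things now and then, are a little off and sometimes report something else, mostly with a low value. They report only what shows in the picture. A call takes as long as a camera call. They do not tell look-alikes from the thing itself.
- silhouettes(target, picture): "mask" (420x560 bool, what is visible of it) and "xy" ([column, row] in pixels, amid what is visible of it).
The state is a dict: "time_s": time; "q": joint angles; "qd": joint speeds; "joint_torque": joint torques, N m; "tool_pos": TCP position; "tool_rot": TCP orientation; "contact_force": force on the tool from outside, world axes, zero at the start; "moment": the same for the moment, N m; "opening": finger opening in mm; "grasp_force": force on a finger pad.
Only numpy, scipy, OpenCV 4.12 (cv2) and the standard library are available. Lean on these libraries where they do the work, as an engineer would, in place of code of your own. Each camera call takes 0.05 s, during which the arm holds its last target. There are 200 camera calls.

### The job

Cut the bench power by pressing the red button on the grey switch box and let it come back up. Then, to show the pupil what to swap, point straight down with the fingertips at the blue capacitor on the green circuit board, two or three centimetres above it, and stay there for two seconds; then point in the same way at the middle of the white tray of blue capacitors, two or three centimetres above its rim, stay two seconds and finish there, still pointing. Do not press the green button, and do not touch the board, the capacitors, the trays and their plate or the loose things lying about (tin, cutters, rabbit board).

Things in the scene. Friction and masses are not known exactly. Their poses are not given: they have to be found in the camera images.
- switch_box: grey switch box, 180 (its x) x 100 (its y) x 56 mm tall, fixed. Origin: centre of its underside. A red and a green push button stand on its top, 45 mm either side of its middle along its x
- red_button (a joint): red push button, 32 mm diameter, in a black housing on top of the grey switch box; joint value 0 when out, 0.006 m when fully down, springs back; fully down takes about 5 N, and it counts as pressed beyond 0.004 m
- red_button_top (a point): centre of the red button's top face when it is out; moves down with the button. The two buttons stand 90 mm apart; which is where varies
- green_button (a joint): green push button, 32 mm diameter, in a black housing on top of the grey switch box; joint value 0 when out, 0.006 m when fully down, springs back; fully down takes about 5 N, and it counts as pressed beyond 0.004 m
- green_button_top (a point): centre of the green button's top face when it is out; moves down with the button. The two buttons stand 90 mm apart; which is where varies
- board: green circuit board 160 (its x) x 100 (its y) mm held level in a red clamping frame on two steel rails, fixed; the board's upper face is 53 mm above the bench, the red end cheeks and black clamp pads rise to 61 mm, 208 mm long overall along x. Origin: centre of the frame on the bench, z up; the capacitors stand along its x through its middle
- blue_cap: capacitor soldered upright on the board: blue cylinder 18 mm diameter, 30 mm tall, with a small silvery dot on top; fixed. Origin: centre of its underside (on the board's face, 53 mm above the bench), z up, so its top is 30 mm above the origin. The three capacitors stand in a row 45 mm apart, centre to centre; which is where varies
- black_cap: capacitor soldered upright on the board: black cylinder 18 mm diameter, 30 mm tall, with a small silvery dot on top; fixed. Origin: centre of its underside (on the board's face, 53 mm above the bench), z up, so its top is 30 mm above the origin. The three capacitors stand in a row 45 mm apart, centre to centre; which is where varies
- orange_cap: capacitor soldered upright on the board: orange cylinder 18 mm diameter, 30 mm tall, with a small silvery dot on top; fixed. Origin: centre of its underside (on the board's face, 53 mm above the bench), z up, so its top is 30 mm above the origin. The three capacitors stand in a row 45 mm apart, centre to centre; which is where varies
- plate: aluminium plate 300 (its x) x 90 (its y) x 4 mm lying fixed on the bench under the trays, which stand in a row along its x. Origin: centre of its underside
- blue_tray: open white spares tray, 76 x 76 mm, 35 mm tall, holding blue capacitors that do not rise above the rim; it stands loose on the aluminium plate (150 g). Origin: centre of its underside, z up; rim 35 mm above the origin. Three such trays stand in a row about 100 mm apart; which is where varies
- black_tray: open white spares tray, 76 x 76 mm, 35 mm tall, holding black capacitors that do not rise above the rim; it stands loose on the aluminium plate (150 g). Origin: centre of its underside, z up; rim 35 mm above the origin. Three such trays stand in a row about 100 mm apart; which is where varies
- orange_tray: open white spares tray, 76 x 76 mm, 35 mm tall, holding orange capacitors that do not rise above the rim; it stands loose on the aluminium plate (150 g). Origin: centre of its underside, z up; rim 35 mm above the origin. Three such trays stand in a row about 100 mm apart; which is where varies
- solder_tin: bystander: loose green tin, 34 mm diameter, 20 mm tall; origin: centre of its underside
- cutters: bystander: loose side cutters with blue handles, 135 mm long, 56 mm wide, 14 mm thick, jaws to its +x; origin under the middle
- rabbit_board: bystander: loose rabbit-shaped green circuit board lying flat, 105 x 44 mm, 4 mm thick (9 mm with its parts), ears to its +x; origin under the middle
Not all that is in view belongs to the job. What is shaped like the orange_tray but brown or pink is not meant.

How it is judged:
By the outcome, as a careful person would: the job done as asked, in the order asked, and still so for the second after the job is handed in, with the robot touching nothing.
It also fails if it takes over 48 s, if anything falls off the work surface, if the arm or the gripper's body presses on something with over 40 N, if the wrist force passes 120 N, or if a joint passes its speed limit or range.

## Working session

There is one attempt and no reset: what is moved stays moved. The work goes in short steps, Python scripts to look and compute and a shell command to move; the robot and the scene stay as the last step left them, time stands still between calls to the robot, and variables do not carry over. Pictures are saved under pics/ and viewed, at most 12 in all, crops included, and the job is handed in when it is done.

```bash
mkdir -p pics
cat > h.py <<'E'
from bench import *
import numpy as np, cv2
from scipy.spatial.transform import Rotation as R
def rot(p):
    a=np.array(p["attitude"],float)
    return a if a.shape==(3,3) else R.from_quat(a).as_matrix()
def ray(p,xy,z):
    d=rot(p)@np.array([(xy[0]-p["cx"])/p["fx"],(xy[1]-p["cy"])/p["fy"],1])
    o=np.array(p["origin"],float); return o+d*(z-o[2])/d[2]
def proj(p,w):
    c=rot(p).T@(np.array(w,float)-p["origin"]); return [p["fx"]*c[0]/c[2]+p["cx"],p["fy"]*c[1]/c[2]+p["cy"]]
E
python3 - <<'E'
from h import *
s=get_state(); print(s["time_s"],s["tool_pos"],s["tool_rot"],s["opening"])
for n in("scene","top"):
    p=get_image(n); cv2.imwrite(f"pics/{n}0.png",p["image"]); print(n,p["origin"],p["attitude"],p["fx"])
    for t,z in(("switch_box",56),("red_button_top",70),("red_button",70),("green_button",70),("board",53),("blue_cap",70),("black_cap",70),("orange_cap",70),("blue_tray",25),("black_tray",25),("orange_tray",25)):
        for r in silhouettes(t,p)[:3]: print(t,round(r["score"],2),np.round(r["xy"]),r["mask"].sum(),np.round(ray(p,r["xy"],z)[:2]))
E
```

```text
0.0 [237.32830495 577.6959498  182.83080058] [ 1.93645375e-01  9.81071320e-01 -7.22449581e-04 -1.06146293e-04] 87.00735976732363
scene [1042.53420642 -572.82354152  713.67194008] [ 0.86694024  0.28312337 -0.13489442 -0.38737484] 451.4270700399061
switch_box 0.76 [307. 147.] 2073 [492. 238.]
red_button_top 0.54 [324. 137.] 95 [514. 284.]
red_button 0.56 [321. 134.] 77 [500. 292.]
red_button 0.26 [187. 265.] 136 [ 544. -236.]
green_button 0.45 [295. 129.] 77 [429. 272.]
board 0.64 [189. 276.] 4430 [ 556. -245.]
blue_cap 0.72 [185. 263.] 140 [ 537. -233.]
blue_cap 0.67 [309. 147.] 2011 [507. 226.]
black_cap 0.65 [196. 275.] 149 [ 576. -244.]
orange_cap 0.41 [173. 248.] 114 [ 492. -221.]
orange_cap 0.21 [294. 230.] 566 [652. -41.]
blue_tray 0.86 [244. 194.] 1120 [458.  26.]
blue_tray 0.4 [198. 275.] 154 [ 546. -218.]
black_tray 0.74 [280. 210.] 1213 [562.  31.]
black_tray 0.47 [294. 126.] 75 [374. 343.]
orange_tray 0.84 [424. 179.] 897 [780. 328.]
orange_tray 0.72 [315. 221.] 1309 [648.  46.]
orange_tray 0.63 [270. 333.] 2191 [ 743. -237.]
top [ 406.0637268    16.81202732 1262.92836583] [-0.70344088  0.70583733 -0.05968861  0.05832551] 505.0267692240231
switch_box 0.85 [173. 278.] 2853 [465. 271.]
switch_box 0.43 [164. 293.] 122 [431. 292.]
red_button 0.67 [169. 256.] 150 [517. 279.]
green_button 0.59 [161. 297.] 142 [422. 296.]
green_button 0.34 [201. 187.] 464 [684. 208.]
green_button 0.24 [169. 256.] 152 [517. 280.]
board 0.92 [386. 255.] 3047 [ 519. -238.]
blue_cap 0.4 [385. 247.] 68 [ 537. -233.]
black_cap 0.35 [278. 258.] 1129 [512.  22.]
orange_cap 0.65 [380. 267.] 64 [ 489. -219.]
orange_cap 0.24 [275. 283.] 980 [453.  30.]
blue_tray 0.89 [274. 282.] 931 [457.  32.]
orange_tray 0.92 [266. 202.] 1023 [655.  50.]
orange_tray 0.84 [257. 145.] 1002 [803.  76.]
orange_tray 0.83 [382. 174.] 1059 [ 728. -240.]
```

View pics/top0.png

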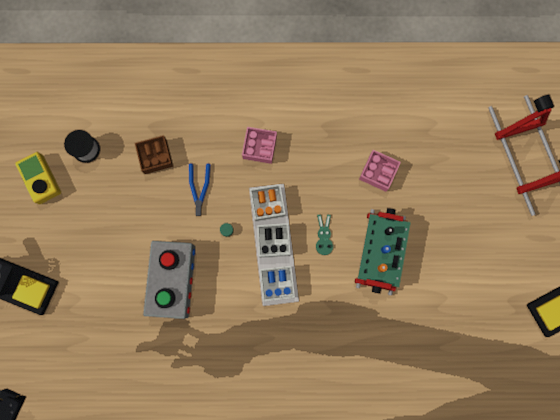

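View pics/scene0.png

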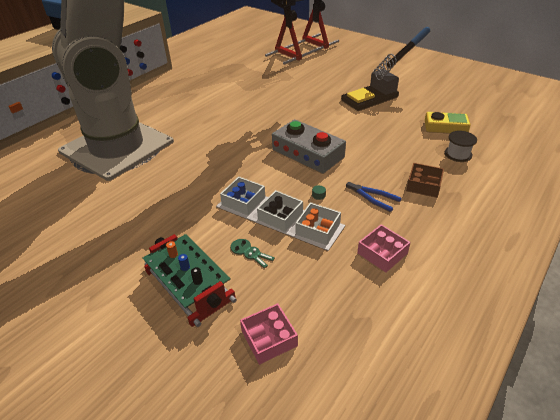

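The top view shows the red button at (169,260), the green one at (165,298), the blue cap at (386,249) between black and orange, and the blue tray at (278,284). The scene view agrees, with the red button at (322,138). I'll triangulate by colour.

```bash
cat >> h.py <<'E'
def blob(p,xy,kind,r=22):
    x0,y0=int(xy[0])-r,int(xy[1])-r
    im=p["image"][y0:y0+2*r,x0:x0+2*r].astype(int); b,g,rr=im[...,0],im[...,1],im[...,2]
    m={"red":(rr>110)&(rr>2.2*g)&(rr>2.2*b),"blue":(b>60)&(b>1.6*rr)&(b>1.4*g),"green":(g>90)&(g>1.8*rr)&(g>1.4*b),"white":(im.min(2)>135)&(im.max(2)-im.min(2)<50)}[kind].astype(np.uint8)
    n,l,s,c=cv2.connectedComponentsWithStats(m); 
    i=1+np.argmax(s[1:,4]); return c[i]+[x0,y0],s[i],[x0,y0]
def tri(ps,xys):
    A=np.zeros((3,3));v=np.zeros(3);L=[]
    for p,xy in zip(ps,xys):
        o=np.array(p["origin"],float);d=ray(p,xy,0)-o;d/=np.linalg.norm(d);M=np.eye(3)-np.outer(d,d);A+=M;v+=M@o;L.append((o,M))
    w=np.linalg.solve(A,v);return w,[np.linalg.norm(M@(w-o)) for o,M in L]
E
python3 - <<'E'
from h import *
T=get_image("top");S=get_image("scene")
for k,a,b,r in(("red",(169,260),(322,138),14),("green",(165,298),(295,126),14),("blue",(386,249),(184,262),12)):
    A=blob(T,a,k,r);B=blob(S,b,k,r); print(k,A[:2],B[:2]); w,e=tri((T,S),(A[0],B[0])); print(np.round(w,1),np.round(e,1))
sil=[silhouettes(t,T)[0]["mask"] for t in("switch_box","board","blue_tray")]
for m,z in zip(sil,(56,53,39)):
    c=cv2.minAreaRect(np.argwhere(m)[:,::-1].astype(np.float32)); print(c,np.round(ray(T,c[0],z),1),[np.round(ray(T,q,z)[:2]) for q in cv2.boxPoints(c)])
a=cv2.resize(T["image"][215:315,245:325],None,fx=5,fy=5,interpolation=2)
b=cv2.resize(T["image"][200:300,345:425],None,fx=5,fy=5,interpolation=2)
cv2.imwrite("pics/c1.png",np.hstack([a,b])[:600,:800])
E
```

```text
red (array([167.05714286, 259.09285714]), array([  6,   7,  13,  13, 140], dtype=int32)) (array([321.71428571, 135.04761905]), array([ 8,  8, 12,  7, 63], dtype=int32))
[508.7 282.4  75.9] [0.5 0.5]
green (array([162.98611111, 297.81944444]), array([  6,   7,  13,  14, 144], dtype=int32)) (array([295.1 , 123.84]), array([ 9,  9, 11,  6, 50], dtype=int32))
[418.8 288.9  75. ] [0.6 0.6]
blue (array([385.45454545, 248.8       ]), array([ 7,  8, 10,  8, 55], dtype=int32)) (array([182.32608696, 257.08695652]), array([ 6,  4, 10,  7, 46], dtype=int32))
[ 530.8 -231.5   79.6] [0.6 0.6]
((169.55807495117188, 278.90765380859375), (45.74148178100586, 77.0619125366211), 5.599339485168457) [463.7 279.6  56. ] [array([380., 339.]), array([561., 329.]), array([550., 219.]), array([369., 232.])]
((383.3960266113281, 249.57200622558594), (44.989688873291016, 86.13333892822266), 10.304845809936523) [ 532.2 -231.5   53. ] [array([ 441., -157.]), array([ 646., -201.]), array([ 626., -308.]), array([ 422., -262.])]
((169.0245819091797, 278.7294921875), (46.89752197265625, 76.77432250976562), 5.19442892074585) [464.9 284.6  39. ] [array([380., 346.]), array([563., 336.]), array([552., 222.]), array([369., 234.])]
```

View pics/c1.png

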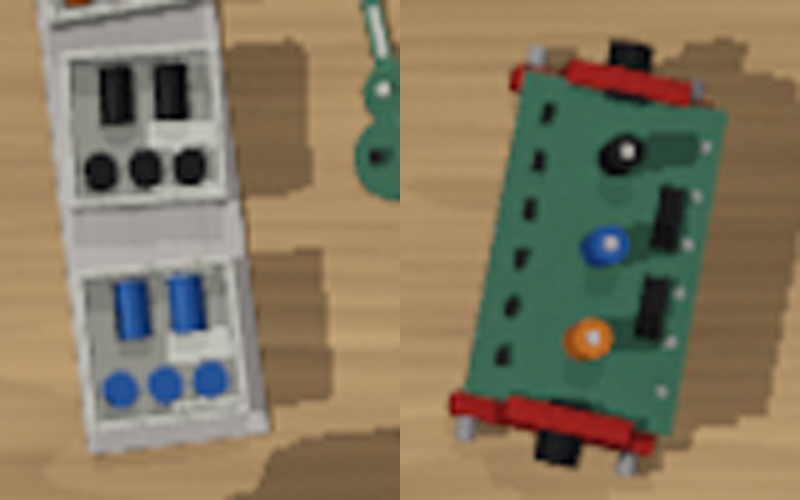

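```bash
cat >> h.py <<'E'
def delta(w):
    s=get_state(); return np.round(R.from_quat(s["tool_rot"]).as_matrix().T@(np.array(w)-s["tool_pos"])/10,2)
E
python3 - <<'E'
from h import *
T=get_image("top");S=get_image("scene")
print("cap",ray(T,(387,248.6),83),"tray",ray(T,(278,283.8),39))
print(proj(S,ray(T,(387,248.6),83)),proj(S,ray(T,(278,283.8),39)), "tcp",proj(T,get_state()["tool_pos"]))
print(np.round(R.from_quat(get_state()["tool_rot"]).as_matrix(),3))
print(delta([508.7,282.4,130]))
E
```

```text
cap [ 531.32523986 -233.92143971   83.        ] tray [451.91364461  22.20614932  39.        ]
[np.float64(181.6018338656151), np.float64(256.71246493575075)] [np.float64(240.8491775355021), np.float64(189.46909331591573)] tcp [np.float64(6.662318682516229), np.float64(387.52722697012916)]
[[-0.925  0.38   0.   ]
 [ 0.38   0.925  0.   ]
 [ 0.     0.    -1.   ]]
[-36.32 -17.05   5.37]
```

```bash
python3 -m pendant '{"delta_pos": [[-3.5,-1.6,0],[-7,-3.2,0],[-10.5,-4.9,0],[-14,-6.5,0],[-17.5,-8.2,0]], "turn": [0,0,0,0,0]}' -1
python3 -m pendant '{"delta_pos": [[-3.5,-1.6,0],[-7,-3.2,0],[-10.5,-4.9,0],[-14,-6.6,0],[-17.5,-8.2,0]], "turn": [0,0,0,0,0]}' -1
python3 - <<'E'
from h import *
print(delta([508.7,282.4,100]),get_state()["time_s"],get_state()["opening"])
E
```

```text
time_s: 1.97
tool_pos: [369.2, 434.4, 183.8]
tool_rot: [0.194, 0.981, 0.0, 0.0]
contact_force: [0.1, 1.3, 0.8]
opening: 61.2
grasp_force: 0.0
time_s: 2.38
tool_pos: [500.0, 291.8, 184.0]
tool_rot: [0.194, 0.981, 0.0, 0.0]
contact_force: [2.0, 0.6, 0.2]
opening: 28.3
grasp_force: 0.0
[-1.16 -0.54  8.4 ] 2.3833 28.281309646551218
```

```bash
python3 -m pendant '{"delta_pos": [[-1.3,-0.6,2],[-1.3,-0.6,5],[-1.3,-0.6,7.5],[-1.3,-0.6,7.5],[-1.3,-0.6,7.5]], "turn": [0,0,0,0,0]}' -1
python3 - <<'E'
from h import *
S=get_image("scene");T=get_image("top")
print(delta([508.7,282.4,76]),get_state()["opening"],get_state()["contact_force"])
cv2.imwrite("pics/p1.png",np.hstack([cv2.resize(S["image"][70:190,250:370],(400,400)),cv2.resize(T["image"][220:320,120:220],(400,400))]))
E
```

```text
time_s: 2.8
tool_pos: [508.0, 282.7, 108.2]
tool_rot: [0.194, 0.981, -0.001, -0.001]
contact_force: [0.5, 0.9, 0.4]
opening: 1.5
grasp_force: 0.0
[ 0.02 -0.16  3.45] 0.717290882711824 [0.42998896 0.01255831 0.0937917 ]
```

View pics/p1.png

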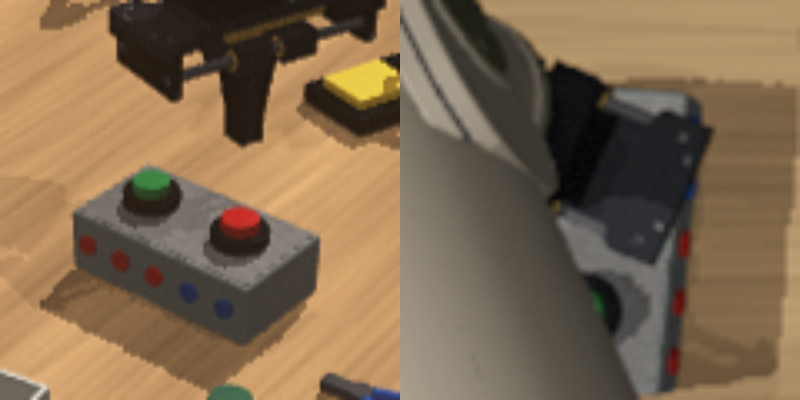

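```bash
python3 -m pendant '{"delta_pos": [[0,-0.1,1.5],[0,-0.1,2.6],[0,-0.1,3.2],[0,-0.1,3.5],[0,-0.1,3.5]], "turn": [0,0,0,0,0]}' -1
python3 -m pendant '{"delta_pos": [[0,0,0.2],[0,0,0.2]], "turn": [0,0]}' -1
```

```text
time_s: 3.32
tool_pos: [508.1, 282.1, 73.4]
tool_rot: [0.194, 0.981, -0.0, -0.0]
contact_force: [0.0, -0.6, 0.4]
opening: 0.6
grasp_force: 0.0
time_s: 3.48
tool_pos: [508.5, 282.2, 71.9]
tool_rot: [0.194, 0.981, 0.0, 0.0]
contact_force: [0.1, 0.2, -0.7]
opening: 0.5
grasp_force: 0.0
```

```bash
python3 -m pendant '{"delta_pos": [[0,0,0.2],[0,0,0.2]], "turn": [0,0]}' -1
python3 -m pendant '{"delta_pos": [[0,0,0.2],[0,0,0.2]], "turn": [0,0]}' -1
```

```text
time_s: 3.65
tool_pos: [508.3, 282.1, 69.7]
tool_rot: [0.194, 0.981, 0.0, 0.0]
contact_force: [-0.2, -0.7, -0.4]
opening: 0.6
grasp_force: 0.0
time_s: 3.82
tool_pos: [508.1, 282.0, 67.4]
tool_rot: [0.194, 0.981, -0.0, -0.0]
contact_force: [-0.3, 0.4, 0.2]
opening: 0.3
grasp_force: 0.0
```

Run:
```python
from h import *
S=get_image("scene")
s=get_state();print(s["contact_force"],s["tool_pos"],proj(S,s["tool_pos"]),proj(S,[508.7,282.4,76]))
cv2.imwrite("pics/p2.png",cv2.resize(S["image"][100:160,290:350],(600,600),interpolation=2))
```

```text
[ 1.36142339 -0.11437123 -0.00599633] [508.17903499 281.97125035  67.51543077] [np.float64(321.51873568950407), np.float64(137.75208627467987)] [np.float64(321.89327218448807), np.float64(134.96330533977718)]
```

View pics/p2.png

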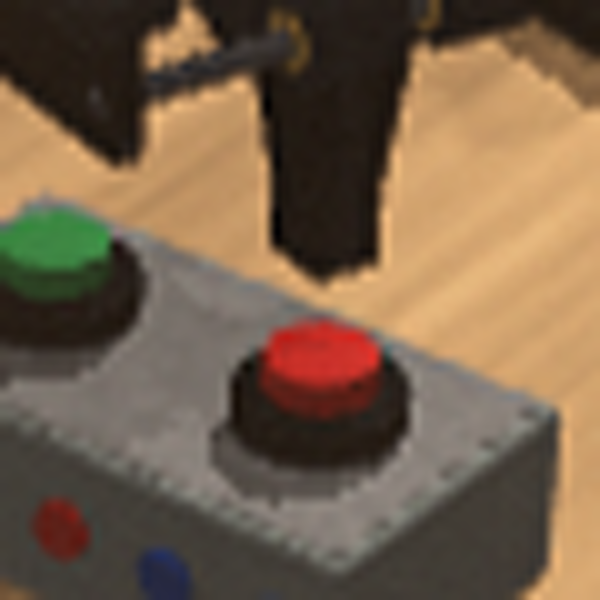

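The fingertip shows at about (322,128), but the reported TCP projects to (321.5,138). The gripper therefore appears about 10 px higher or further back than the state says, and there is no contact force. I'll overlay a model of the gripper to see which it is.

```bash
cat >> h.py <<'E'
def wire(p,im,t,Rm,col,k,x0,y0):
    t=np.array(t,float)
    def ln(a,b):
        q=[tuple(int(round(v)) for v in ((np.array(proj(p,t+Rm@np.array(c,float)))-[x0,y0]+.5)*k)) for c in(a,b)]; cv2.line(im,q[0],q[1],col,1)
    ln((0,0,0),(0,0,-70))
    c=[(37.5,95,-70),(37.5,-95,-70),(-37.5,-95,-70),(-37.5,95,-70)]
    for i in range(4): ln(c[i],c[(i+1)%4])
E
python3 - <<'E'
from h import *
s=get_state();t=s["tool_pos"];Rm=R.from_quat(s["tool_rot"]).as_matrix();out=[]
for n,x0,y0 in(("scene",265,60),("top",110,200)):
    p=get_image(n);k=4;im=cv2.resize(p["image"][y0:y0+120,x0:x0+100],(400,480),interpolation=2)
    wire(p,im,t,Rm,(0,0,255),k,x0,y0); wire(p,im,t+[0,0,30],Rm,(0,255,0),k,x0,y0); wire(p,im,t+np.array([-27,42,0]),Rm,(255,255,0),k,x0,y0); out.append(im)
cv2.imwrite("pics/p3.png",np.hstack(out))
E
```

```text
(no output)
```

View pics/p3.png

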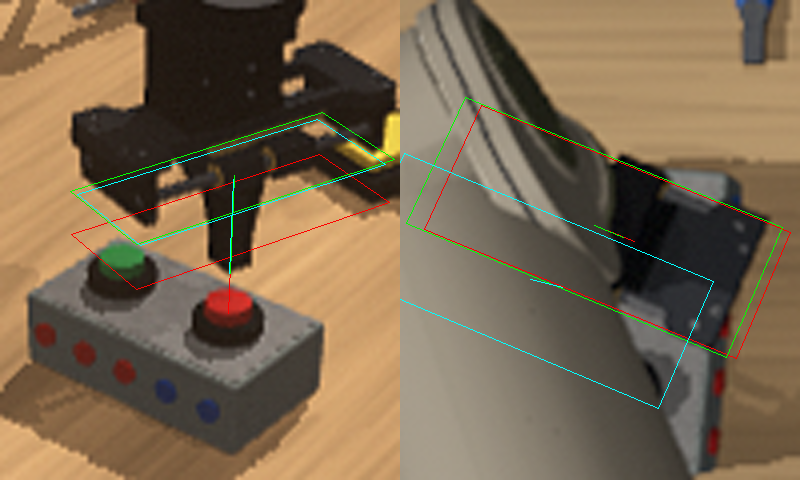

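In the top view the outline shifted up 30 mm and the unshifted one both fit in xy, while the sideways shift does not. In the scene view only the 30 mm shift fits, so the fingers really are about 30 mm higher than reported. I'll go down in guarded steps and let the button contact calibrate the height.

```bash
python3 -m pendant '{"delta_pos": [[0,0,0.6],[0,0,1.2],[0,0,1.5],[0,0,1.5],[0,0,1.5]], "turn": [0,0,0,0,0]}' -1
python3 -m pendant '{"delta_pos": [[0,0,0.2],[0,0,0.4],[0,0,0.4]], "turn": [0,0,0]}' -1
python3 -m pendant '{"delta_pos": [[0,0,0.2],[0,0,0.2]], "turn": [0,0]}' -1
```

```text
time_s: 4.38
tool_pos: [508.1, 281.9, 52.2]
tool_rot: [0.194, 0.981, -0.0, -0.0]
contact_force: [0.6, 0.6, -0.1]
opening: 0.2
grasp_force: 0.0
time_s: 4.63
tool_pos: [508.1, 282.0, 48.3]
tool_rot: [0.194, 0.981, -0.0, -0.0]
contact_force: [0.8, -0.3, 0.2]
opening: 0.7
grasp_force: 0.0
time_s: 4.8
tool_pos: [508.1, 282.0, 46.3]
tool_rot: [0.194, 0.981, -0.0, -0.0]
contact_force: [-0.3, 0.8, -0.5]
opening: 0.7
grasp_force: 0.0
```

```bash
python3 -m pendant '{"delta_pos": [[0,0,0.2],[0,0,0.2]], "turn": [0,0]}' -1
python3 -m pendant '{"delta_pos": [[0,0,0.2],[0,0,0.2]], "turn": [0,0]}' -1
```

```text
time_s: 4.97
tool_pos: [508.1, 282.0, 44.3]
tool_rot: [0.194, 0.981, -0.0, -0.0]
contact_force: [0.3, 0.3, -0.5]
opening: 0.4
grasp_force: 0.0
time_s: 5.13
tool_pos: [508.1, 282.0, 42.3]
tool_rot: [0.194, 0.981, -0.0, -0.0]
contact_force: [0.0, 0.4, 0.6]
opening: 0.4
grasp_force: 0.0
```

Run:
```python
from h import *
s=get_state();S=get_image("scene");t=s["tool_pos"];print(s["contact_force"],[np.round(proj(S,t+np.array([0,0,d])),1) for d in(0,20,25,30)])
b=S["image"][105:150,305:340].astype(int)
cv2.imwrite("pics/p4.png",cv2.resize(S["image"][105:150,300:345],(540,540),interpolation=2))
```

```text
[0.04710406 0.36698641 0.56835358] [array([321.2, 145.8]), array([321.4, 139.4]), array([321.5, 137.8]), array([321.6, 136.2])]
```

View pics/p4.png

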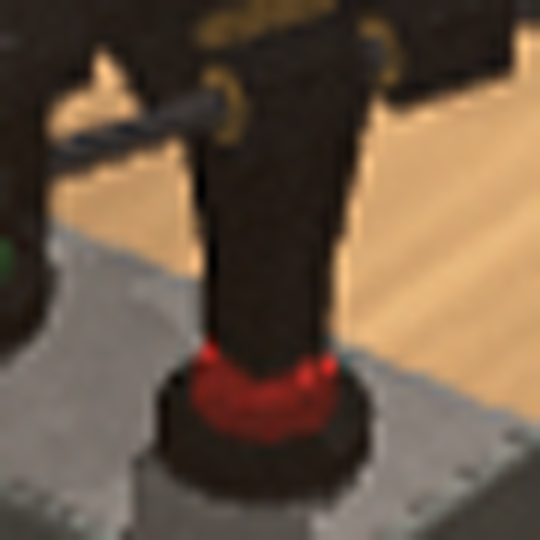

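The tip (about (322,136)) is now on the red button, with a true z of about 72. I'll keep going until the spring force shows.

```bash
python3 -m pendant '{"delta_pos": [[0,0,0.2],[0,0,0.2]], "turn": [0,0]}' -1
python3 -m pendant '{"delta_pos": [[0,0,0.2],[0,0,0.2]], "turn": [0,0]}' -1
```

```text
time_s: 5.35
tool_pos: [508.2, 282.0, 40.3]
tool_rot: [0.194, 0.981, -0.0, -0.0]
contact_force: [-0.5, -0.3, -0.9]
opening: 0.4
grasp_force: 0.0
time_s: 5.52
tool_pos: [508.4, 282.1, 38.5]
tool_rot: [0.194, 0.981, 0.0, 0.0]
contact_force: [0.3, 0.2, 1.9]
opening: 0.5
grasp_force: 1.0
```

```bash
python3 -m pendant '{"delta_pos": [[0,0,0.2],[0,0,0.2]], "turn": [0,0]}' -1
python3 -m pendant '{"delta_pos": [[0,0,0.2],[0,0,0.2]], "turn": [0,0]}' -1
```

```text
time_s: 5.68
tool_pos: [508.4, 282.1, 36.6]
tool_rot: [0.194, 0.981, 0.0, 0.0]
contact_force: [-0.9, -0.1, 3.0]
opening: 0.6
grasp_force: 1.5
time_s: 5.85
tool_pos: [508.5, 282.1, 34.6]
tool_rot: [0.194, 0.981, 0.0, 0.0]
contact_force: [-0.4, -1.2, 3.1]
opening: 0.3
grasp_force: 2.1
```

```bash
python3 -m pendant '{"delta_pos": [[0,0,0.2],[0,0,0.2]], "turn": [0,0]}' -1
python3 -m pendant '{"delta_pos": [[0,0,0.2],[0,0,0.2]], "turn": [0,0]}' -1
```

```text
time_s: 6.02
tool_pos: [508.5, 282.2, 33.5]
tool_rot: [0.194, 0.981, 0.0, 0.0]
contact_force: [-2.9, -1.5, 10.7]
opening: 0.7
grasp_force: 4.9
time_s: 6.18
tool_pos: [508.6, 282.2, 33.2]
tool_rot: [0.194, 0.981, 0.001, 0.0]
contact_force: [-9.3, -5.0, 26.3]
opening: 0.4
grasp_force: 13.3
```

The button is fully down (26 N against the stop, top out at a reported z of about 39.6, so an offset of about +33). I'll lift and travel to the cap.

```bash
python3 -m pendant '{"delta_pos": [[0,0,-1],[0,0,-4],[0,0,-8],[0,0,-12],[0,0,-12]], "turn": [0,0,0,0,0]}' -1
python3 -m pendant '{"delta_pos": [[0,0,0],[-1.4,-3,0],[-2.9,-6.2,0],[-4.4,-9.5,0],[-5.9,-12.7,0]], "turn": [0,0,0,0,0]}' -1
python3 -m pendant '{"delta_pos": [[-1.5,-3.2,0],[-3,-6.4,0],[-4.5,-9.6,0],[-6,-12.8,0],[-7.4,-16,0]], "turn": [0,0,0,0,0]}' -1
python3 -m pendant '{"delta_pos": [[-1.5,-3.2,0],[-3,-6.4,0],[-4.5,-9.6,0],[-6,-12.8,0],[-7.4,-16,0]], "turn": [0,0,0,0,0]}' -1
python3 - <<'E'
from h import *
print(delta([531.3,-233.5,120]))
E
```

```text
time_s: 6.6
tool_pos: [511.6, 284.0, 158.5]
tool_rot: [0.194, 0.981, 0.004, 0.004]
contact_force: [-1.0, 0.7, 1.3]
opening: 0.6
grasp_force: 0.0
time_s: 7.02
tool_pos: [513.5, 140.2, 148.9]
tool_rot: [0.193, 0.981, -0.001, -0.001]
contact_force: [0.6, -0.5, 0.4]
opening: 0.3
grasp_force: 0.0
time_s: 7.43
tool_pos: [521.3, -35.7, 149.1]
tool_rot: [0.194, 0.981, -0.0, -0.001]
contact_force: [0.2, 0.6, 0.0]
opening: 0.5
grasp_force: 0.0
time_s: 7.85
tool_pos: [529.0, -211.6, 149.1]
tool_rot: [0.194, 0.981, -0.0, -0.001]
contact_force: [1.3, 0.1, 1.0]
opening: 0.4
grasp_force: 0.0
[-1.05 -1.94  2.9 ]
```

```bash
python3 -m pendant '{"delta_pos": [[-1,-1.8,0],[-1,-1.8,2],[-1,-1.8,5],[-1,-1.8,5.4],[-1,-1.8,5.4]], "turn": [0,0,0,0,0]}' -1
python3 - <<'E'
from h import *
S=get_image("scene");T=get_image("top")
s=get_state();t=s["tool_pos"];Rm=R.from_quat(s["tool_rot"]).as_matrix();print(t,delta([531.3,-233.5,75]))
cs=[]
for p,x0,y0 in((S,135,190),(T,335,190)):
    k=4;im=cv2.resize(p["image"][y0:y0+120,x0:x0+100],(400,480),interpolation=2);wire(p,im,t+[0,0,30],Rm,(0,255,0),k,x0,y0);wire(p,im,t+[0,0,36],Rm,(0,255,255),k,x0,y0);cs.append(im)
cv2.imwrite("pics/p5.png",np.hstack(cs))
E
```

```text
time_s: 8.27
tool_pos: [530.3, -229.7, 93.9]
tool_rot: [0.194, 0.981, 0.0, -0.003]
contact_force: [0.5, 0.5, 0.9]
opening: 0.4
grasp_force: 0.0
[ 532.38918447 -230.37184476   97.04580365] [-0.02 -0.33  2.2 ]
```

View pics/p5.png

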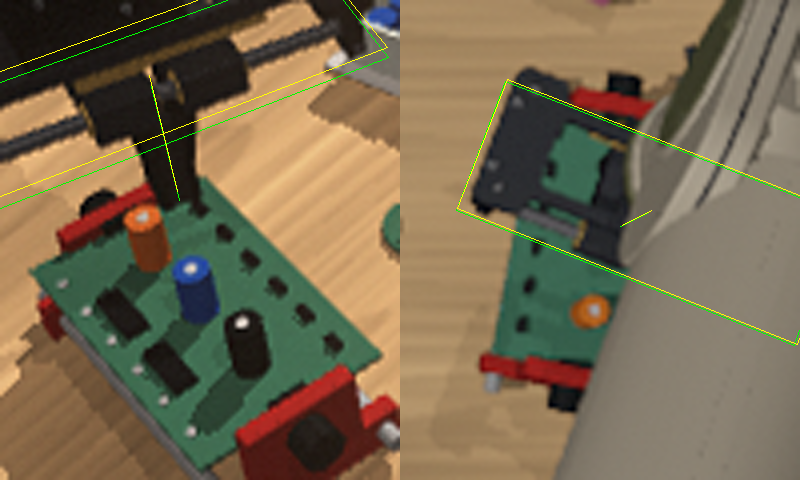

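The tip at crop (180,205) hangs over the blue cap's dot (190,267), and the +30..36 mm offset holds here too. With contact putting the offset at about 35, a reported z of 73 to 74 is about 25 mm above the cap. I'll go there and dwell.

```bash
python3 -m pendant '{"delta_pos": [[0,-0.3,1],[0,-0.3,1.8],[0,-0.3,2],[0,-0.3,2],[0,-0.3,2]], "turn": [0,0,0,0,0]}' -1
python3 - <<'E'
from h import *
print(delta([531.3,-233.5,73.5]),get_state()["tool_pos"])
S=get_image("scene");t=get_state()["tool_pos"];Rm=R.from_quat(get_state()["tool_rot"]).as_matrix()
im=cv2.resize(S["image"][215:275,150:210],(480,480),interpolation=2)
for d in(30,36):
  for c in((9.5,8,0),(9.5,-8,0),(-9.5,8,0),(-9.5,-8,0)):
    q=(np.array(proj(S,t+[0,0,d]+Rm@c))-[150,215]+.5)*8; cv2.circle(im,tuple(int(v) for v in q),3,(0,255,0) if d==30 else (0,255,255),-1)
cv2.imwrite("pics/p6.png",im)
E
```

```text
time_s: 8.78
tool_pos: [531.2, -233.2, 76.7]
tool_rot: [0.194, 0.981, 0.0, 0.0]
contact_force: [0.7, -0.2, -0.1]
opening: 0.4
grasp_force: 0.0
[-0.02 -0.02  0.32] [ 531.22199359 -233.24449471   76.71081163]
```

View pics/p6.png

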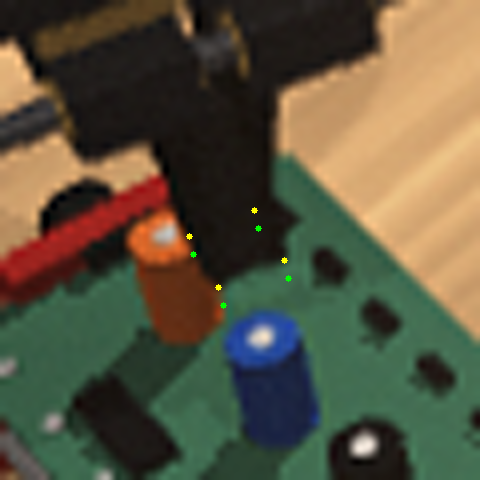

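The fingertip's lowest corner (220,283) matches the offset of about 36, so the tips are now about 30 mm above the cap. I'll go 5 mm lower and dwell.

```bash
python3 -m pendant '{"delta_pos": [[0,0,0.5],[0,0,0.5],[0,0,0.5],[0,0,0.5],[0,0,0.5]], "turn": [0,0,0,0,0]}' -1
for i in 1 2 3 4 5 6; do python3 -m pendant '{"delta_pos": [[0,0,0],[0,0,0],[0,0,0],[0,0,0],[0,0,0]], "turn": [0,0,0,0,0]}' -1 | head -2; done
python3 - <<'E'
from h import *
print(delta([451.9,22.2,29]),get_state()["time_s"])
E
```

```text
time_s: 9.25
tool_pos: [531.2, -233.3, 71.7]
tool_rot: [0.194, 0.981, 0.0, 0.0]
contact_force: [0.3, 0.3, -0.3]
opening: 0.4
grasp_force: 0.0
time_s: 9.67
tool_pos: [531.2, -233.3, 71.6]
time_s: 10.08
tool_pos: [531.2, -233.3, 71.6]
time_s: 10.5
tool_pos: [531.2, -233.3, 71.6]
time_s: 10.92
tool_pos: [531.2, -233.3, 71.6]
time_s: 11.33
tool_pos: [531.2, -233.3, 71.6]
time_s: 11.75
tool_pos: [531.2, -233.3, 71.6]
[17.04 20.62  4.26] 11.75
```

```bash
python3 -m pendant '{"delta_pos": [[0,0,-2],[0,0,-5],[0,0,-6],[2.4,2.9,-6],[4.9,5.9,-6]], "turn": [0,0,0,0,0]}' -1 | head -2
python3 -m pendant '{"delta_pos": [[2.4,2.9,0],[4.9,5.9,0],[7.3,8.8,0],[9.7,11.8,0],[12.1,14.7,0]], "turn": [0,0,0,0,0]}' -1 | head -2
python3 -m pendant '{"delta_pos": [[0,0,0],[0,0,3],[0,0,6],[0,0,8],[0,0,8]], "turn": [0,0,0,0,0]}' -1
python3 - <<'E'
from h import *
S=get_image("scene");T=get_image("top");s=get_state();t=s["tool_pos"];Rm=R.from_quat(s["tool_rot"]).as_matrix()
print(t,delta([451.9,22.2,28]))
c=[]
for p,x0,y0 in((S,205,135),(T,240,240)):
    im=cv2.resize(p["image"][y0:y0+80,x0:x0+80],(400,400),interpolation=2);wire(p,im,t+[0,0,36],Rm,(0,255,0),5,x0,y0)
    q=(np.array(proj(p,(451.9,22.2,39)))-[x0,y0]+.5)*5;cv2.circle(im,tuple(int(v) for v in q),3,(0,0,255),-1);c.append(im)
cv2.imwrite("pics/p7.png",np.hstack(c))
E
```

```text
time_s: 12.17
tool_pos: [508.3, -161.6, 132.3]
time_s: 12.58
tool_pos: [451.5, 23.5, 131.9]
time_s: 13.0
tool_pos: [449.4, 21.3, 48.2]
tool_rot: [0.194, 0.981, -0.001, -0.003]
contact_force: [-0.3, -0.1, -0.3]
opening: 0.4
grasp_force: 0.0
[452.10958082  21.6258092   51.92598863] [0.04 0.05 2.39]
```

View pics/p7.png

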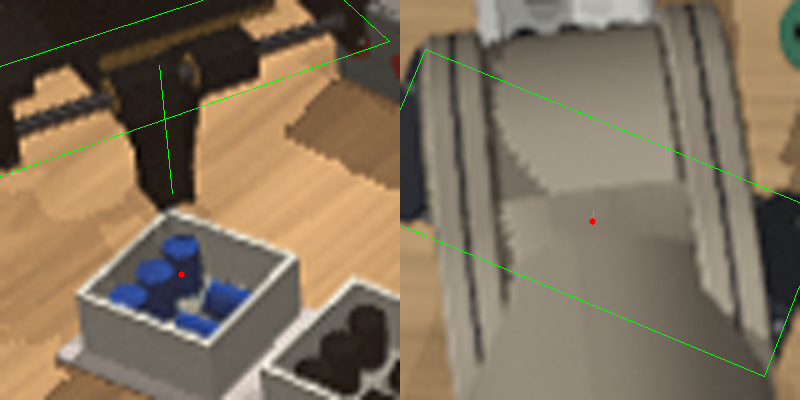

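The tip is over the tray; the rim centre sits at about crop (188,275), roughly 3 mm to the image right of my estimate. I'll correct slightly, go down to a reported z of 28 and dwell.

```bash
python3 -m pendant '{"delta_pos": [[-0.2,0.3,0.8],[-0.2,0.3,1.6],[-0.2,0.3,2.3],[-0.2,0.3,2.4],[-0.2,0.3,2.4]], "turn": [0,0,0,0,0]}' -1
for i in 1 2 3 4 5 6 7; do python3 -m pendant '{"delta_pos": [[0,0,0],[0,0,0],[0,0,0],[0,0,0],[0,0,0]], "turn": [0,0,0,0,0]}' -1 | head -4 | tail -4; done
python3 - <<'E'
from h import *
S=get_image("scene");t=get_state()["tool_pos"];Rm=R.from_quat(get_state()["tool_rot"]).as_matrix();x0,y0=210,155
im=cv2.resize(S["image"][y0:y0+60,x0:x0+60],(480,480),interpolation=2)
for c in((9.5,8,0),(9.5,-8,0),(-9.5,8,0),(-9.5,-8,0)):
    q=(np.array(proj(S,t+[0,0,36]+Rm@c))-[x0,y0]+.5)*8; cv2.circle(im,tuple(int(v) for v in q),3,(0,255,255),-1)
q=(np.array(proj(S,[t[0],t[1],39]))-[x0,y0]+.5)*8; cv2.circle(im,tuple(int(v) for v in q),3,(0,0,255),-1)
cv2.imwrite("pics/p8.png",im)
E
```

```text
time_s: 13.52
tool_pos: [454.8, 23.7, 27.2]
tool_rot: [0.194, 0.981, -0.0, -0.0]
contact_force: [0.3, 0.4, -0.2]
opening: 0.2
grasp_force: 0.0
time_s: 13.93
tool_pos: [455.3, 23.9, 27.8]
tool_rot: [0.194, 0.981, 0.0, 0.0]
contact_force: [-0.6, 0.2, -0.2]
time_s: 14.35
tool_pos: [455.2, 23.9, 27.6]
tool_rot: [0.194, 0.981, 0.0, -0.0]
contact_force: [1.0, -0.9, -0.7]
time_s: 14.77
tool_pos: [455.2, 23.9, 27.6]
tool_rot: [0.194, 0.981, 0.0, -0.0]
contact_force: [0.7, -0.1, 0.0]
time_s: 15.18
tool_pos: [455.2, 23.9, 27.6]
tool_rot: [0.194, 0.981, 0.0, 0.0]
contact_force: [-0.5, 0.1, -0.7]
time_s: 15.6
tool_pos: [455.2, 23.8, 27.6]
tool_rot: [0.194, 0.981, 0.0, 0.0]
contact_force: [0.0, 0.2, 0.0]
time_s: 16.02
tool_pos: [455.2, 23.9, 27.6]
tool_rot: [0.194, 0.981, 0.0, -0.0]
contact_force: [0.3, -1.1, -0.6]
time_s: 16.43
tool_pos: [455.2, 23.9, 27.6]
tool_rot: [0.194, 0.981, 0.0, 0.0]
contact_force: [-0.2, 0.7, -0.1]
```

View pics/p8.png

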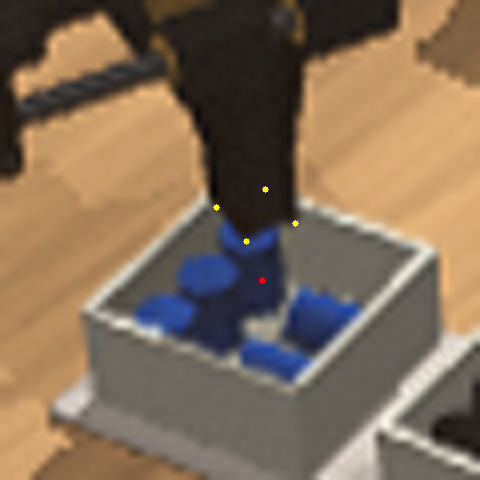

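The fingertip matches the model at the 36 mm offset. Its vertical foot, at (262,280), falls on the rim centre, at about (260,281), roughly 25 mm above the rim. It has held still for over 2.5 s, so I'm handing in.

```bash
python3 -c "
from bench import *
print(sign_off())"
```

```text
the job is handed in; nothing more can be done
None
```

I pressed the red button fully down and released it, then pointed about 25 mm above the blue capacitor and the blue tray for over 2 s each, finishing over the tray at about 16.5 s; the heights allow for the robot reporting its fingertips about 36 mm too low, and I never checked by picture that the button sprang back.

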